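Index the substrate turntable and tuck a carrier under its clamp leaf

ROBOT

A 6-joint arm with a two-finger parallel gripper is mounted at the origin on a cart in front of the work surface, level with it; the furniture and walls round the work are solid. World frame = base frame: x ahead of the robot, y to its left, z up, the work surface at z = 0. Lengths are in m, angles in degrees, forces in N, time in s.
With the tool pointing down it reaches from about 0.4 to 0.825 m from the base axis. Payload 7 kg.
Tool frame: the origin (TCP) lies midway between the tips of the shut fingers; the grasp point (between the pads) lies r.grip_depth behind it (r.grip_depth is the distance from the TCP to the grasp point, in m); z points along the fingers, y is the line along which they close (so a half turn about z gives the same grasp; the last joint's range is limited). The gripper opens to 88 mm and grips with 3 to 60 N. Pads are 19 mm wide; open, the fingers measure 130 mm over their backs; the gripper's body (78 mm by 193 mm) begins 47 mm behind the grasp point.
Start: joints at [81.652, 20.546, 0.682, 0, -70.136, -16.507], TCP at [0.284, 0.612, 0.227] pointing down, gripper open.
Joint ranges: [-176.03, 176.03], [-82.01, 121.73], [-58.28, 71.71], [-173.87, 95.51], [-174.79, -0.11], [-173.66, 173.66]. Speed limits (degrees/s): [136.94, 136.94, 172.46, 180, 180, 180].

INTERFACE

Orientations are given as [roll, pitch, yaw] about the fixed x, y, z axes, in that order (R = Rz(yaw) Ry(pitch) Rx(roll)).
In Python, from plant import r gives the robot as it stands.
- The arm moves only by the shell command python3 -m pendant 'ROWS' [OPENING] [FORCE]. ROWS is a JSON list of rows, 1 to 12 of them, each an object with the fields tx, ty, tz (the shift in units of 100 mm), ax, ay, az (a rotation vector in units of 10 degrees); a field left out counts as zero; each row is the pose to reach, as a shift and turn from the pose commanded when the command began, along the tool's axes at that moment; what a row does not reach only later rows make up. A row lasts 1/12 s, in which the tool goes at most 0.0417 m and 7.16 degrees, less where a joint would pass 70% of its speed; a pose out of reach is approached as far as the arm can. OPENING is the finger opening in m, set as the command begins (- or left out keeps the last). The fingers move at their own pace and stop on an object; FORCE is the grip in N (left out, the last holds). Time passes only in rows, so rows that do not move let the fingers close. It prints the time, the measured TCP pose, the force, the opening and the grip force at its end. Input that does not fit is refused with a message, and nothing moves.
- r.get_state(): the state, without advancing time (a new reading comes with each control period).
- r.capture(name): name is "scene" or "top"; returns a dict with "frame" (400x640x3 uint8, red, green, blue), "z_map" (400x640 float32, m along the optical axis (not along the pixel's ray), 0 where there is no reading), "fx", "fy", "cx", "cy" (pixels), "cam_to_world" (4x4, takes a point from camera to world coordinates). Camera axes: x right, y down, z forward; pixel columns grow to the right and rows downward; lengths in m; the calibration is good to about 2 mm. A picture is of the moment at which its call begins.
- r.close_job(): hands the job in; it is judged then, once.
The state is a dict: "time_s": time; "joints": joint angles; "qd": joint speeds; "joint_torque": joint torques, N m; "tcp_pos": TCP position; "eef_rot": TCP orientation; "contact_force": force on the tool from outside, world axes, zero at the start; "moment": the same for the moment, N m; "gripper_width": finger opening in m; "gripper_force": force on a finger pad.
Only numpy, scipy, OpenCV 4.12 (cv2) and the standard library are available. Lean on these libraries where they do the work, as an engineer would, in place of code of your own. Each camera call takes 0.05 s, during which the arm holds its last target. There are 200 camera calls.

TASK

On the substrate turntable, lift the spring plunger by its black knob, swing the head clockwise to the next hole, so that the empty station faces the front edge of the bench, and let the plunger drop home in its hole. Then take the loose sample carrier by its upstand, lay it level on the empty seat and slide its tongue fully home under the thin clamp leaf without bending the leaf up, leaving the other things on the bench where they are. Finish while still holding the carrier by its upstand and pressing it down flat on the seat, against the sprung contact pad under it, so that a colleague can tighten the leaf screw.

Things in the scene. Friction and masses are not known exactly. Their poses are not given: they have to be found in the camera images.
- turntable: round grey indexing turntable with an aluminium head, fixed to the bench: foot 254 mm across, three 8 mm high lugs out to 152 mm radius, six index holes on a 112 mm radius in the flat ring at 16 mm height, 60 degrees apart. Origin on its axis at bench height, z up; -x is the front, where the empty station must face (within 20 degrees of straight at the bench's front edge).
- head (a joint): angle (rad) of the turning head (196 mm disc), counterclockwise from above positive; 0 = empty station faces the turntable's front, plunger over a hole. Starts locked in the next hole, at about +1.05 (knob in front, empty station front right), so it must turn clockwise. With the pin lifted it turns easily. Three stations 120 degrees apart; two already hold clamped carriers.
- plunger (a joint): lift (m) of the spring plunger: 0 = pin home in a hole, 0.008 = pin tip level with the top of the ring (riding on it between holes), 0.014 = upper stop. The spring pushes down with about 3 N at 0 and 4.7 N at the top. The 8 mm pin has a round nose and 1 mm play each side in its hole.
- knob (a point): middle of the black round pull knob, on the plunger's axis, 112 mm from the turntable's axis, 60 degrees clockwise (from above) of the empty station's direction, 66 mm above the bench when home. Knob 24 mm across, grip zone 59 to 74 mm high, free all round for 50 mm; below it a steel bush, 19 mm across, top at 47 mm, on an arm whose top is at 32 mm.
- seat (a point): flat seat of the empty station, 60 mm wide, surface 38 mm above the bench. Origin on the surface, on the centre line, at the stop face that the tongue's tip butts against; +x points in to the turntable's axis (24 mm past the stop), z up; the seat runs from x = -0.074 to -0.002. Dowels 6 mm thick, 9 mm high at x = -0.016, y = +-0.0235 guide the 36 mm tongue with 2.5 mm play each side.
- pad (a joint): travel (m) of the sprung copper contact pad in the empty seat, at x = -0.055 of the seat: 0 = free, its 16 mm domed top standing 2.5 mm above the seat; 0.0025 = pressed flush with the seat. It pushes back with 1.5 N at first and 3.5 N when flush, more than the carrier's weight, so the carrier lies flat only while it is pressed down.
- leaf (a joint): angle (rad) by which the thin sprung clamp leaf over the empty seat is bent up; 0 = at rest. At rest its underside is 6 mm above the seat (the tongue is 4 mm thick), it is 30 mm wide and covers x = -0.023 to 0 of the seat; 0.6 N at its lip starts to bend it up, 2 N bends it 0.12. A turned-up lip runs on out to x = -0.030.
- leaf_lip (a point): outer edge of the leaf's turned-up lip, about 10 mm above the seat, 30 mm out from the stop face.
- carrier: loose aluminium sample carrier, 74 x 56 mm, plate 4 mm thick, about 0.13 kg, lying flat on the blue cutting mat (2.8 mm thick). Origin at the underside below the upstand; +x points to the tongue, z up; the plate runs from x = -0.014 to 0.060, its last 28 mm being the 36 mm wide tongue with chamfered corners. A small round sample sits in the plate ahead of the upstand.
- upstand: upright flange across the carrier, the part to hold: 8 mm thick along the carrier's x, 44 mm wide, reaching from 4 to 40 mm above the carrier's underside; same origin and axes as the carrier. The free room between it and the leaf's lip is about 26 mm when the carrier is home.
- tongue (a point): middle of the tongue's tip at the underside of the carrier, 60 mm ahead of the carrier's origin along its +x.
- petri_dish: bystander: glass dish with lid, 65 mm across, 16 mm high, on the mat right of the carrier; origin under its centre.
- hex_key: bystander: black hex key, 92 mm long, 30 mm wide, 6 mm thick, lying at the front of the bench; origin at its middle.
- vial: bystander: capped glass vial, 25 mm across, 52 mm high, standing on the bench in front of the mat; origin under its centre.
Not all that is in view belongs to the job. Of the things that look like the carrier, the larger one is meant.

How it is judged:
By the outcome, as a careful person would: the job done as asked, in the order asked, and still so for the second after the job is handed in, while the arm keeps its last pose, push and grip.
It also fails if it takes over 59 s, if anything falls off the work surface, if the arm or the gripper's body presses on something with over 40 N, if the wrist force passes 120 N, or if a joint passes its speed limit or range.

## Working session

There is one attempt and no reset: what is moved stays moved. The work goes in short steps, Python scripts to look and compute and a shell command to move; the robot and the scene stay as the last step left them, time stands still between calls to the robot, and variables do not carry over. Pictures are saved under pics/ and viewed, at most 10 in all, crops included, and the job is handed in when it is done.

```bash
ls; mkdir -p pics; cat > h.py <<'E'
import numpy as np, cv2
from scipy.spatial.transform import Rotation as R
from plant import r
def cap(n):
    c=r.capture(n); np.savez('pics/'+n+'.npz',**c); return c
def px(c,u,v,z=None):
    K=np.array([(u-c['cx'])/c['fx'],(v-c['cy'])/c['fy'],1.0]); T=c['cam_to_world']
    if z is None:
        d=c['z_map'][int(round(v)),int(round(u))]
    else:
        d=(z-T[2,3])/(T[:3,:3]@K)[2]
    return (T@np.r_[K*d,1])[:3]
E
python3 - <<'E'
from h import *
for n in ['scene','top']:
    c=cap(n); cv2.imwrite(f'pics/{n}1.png',c['frame'][:,:,::-1]); print(n,c['fx'],c['cx'],c['cy'],c['cam_to_world'].round(3).tolist())
s=r.get_state(); print(s, r.grip_depth)
E
```

```text
pics
scene 443.79132957056146 322.99764219340875 205.2255247319638 [[0.766, -0.268, 0.584, -0.137], [-0.643, -0.336, 0.688, -0.845], [0.012, -0.903, -0.43, 0.542], [0.0, 0.0, 0.0, 1.0]]
top 489.1812815705176 323.9806765137879 198.50580699430222 [[0.025, -0.989, 0.146, 0.291], [-1.0, -0.024, 0.003, -0.111], [0.001, -0.146, -0.989, 1.416], [0.0, 0.0, 0.0, 1.0]]
{'time_s': 0.1, 'joints': array([ 8.16511135e+01,  2.05868927e+01,  6.38459440e-01, -1.89482928e-02,
       -7.01381574e+01, -1.65072001e+01]), 'qd': array([-0.01636461, -0.01691249,  0.0596335 ,  0.03774126, -0.00550872,
       -0.04984425]), 'joint_torque': array([-1.84464887e-03, -5.84163308e+01,  2.93752867e+01,  7.01543882e+00,
        1.02342243e-02, -4.38102734e-05]), 'tcp_pos': array([0.28355651, 0.61204392, 0.22571326]), 'eef_rot': array([ 1.79911916e+02, -7.52650273e-03, -2.48625321e+01]), 'contact_force': array([0.55637415, 0.07818681, 0.03203764]), 'moment': array([ 0.03750981,  0.04495092, -0.02090386]), 'gripper_force': 0.0, 'gripper_width': 0.08738262096942383} 0.0188
```

View pics/scene1.png

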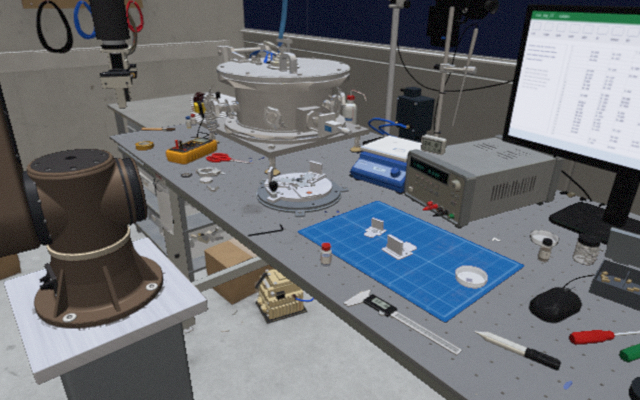

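View pics/top1.png

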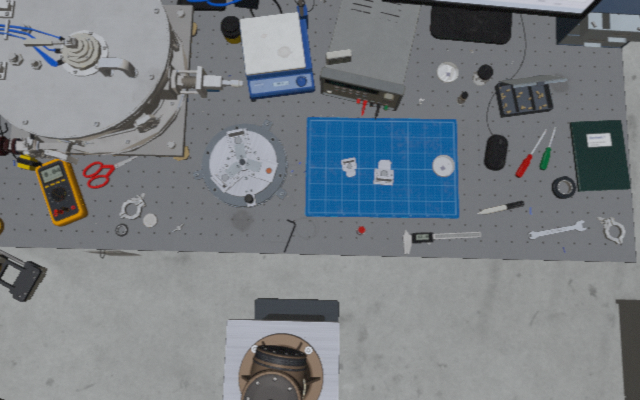

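Candidates for the carrier in the top view: the smaller one at (348,167) and the larger at (384,173), plus the two clamped on the turntable around (243,150). By the description I choose the larger at (384,173). The knob is at (249,199). Next come close crops to check.

```bash
python3 - <<'E'
from h import *
c=np.load('pics/top.npz'); f=c['frame'][:,:,::-1]
a=cv2.resize(f[115:215,195:295],None,fx=6,fy=6,interpolation=cv2.INTER_CUBIC)
b=cv2.resize(f[150:200,335:375+35],None,fx=8,fy=8,interpolation=cv2.INTER_CUBIC)
cv2.imwrite('pics/tt.png',a); cv2.imwrite('pics/car.png',b)
for u,v in [(384,173),(348,167),(249,199),(243,162),(443,166),(361,230)]: print(u,v,px(c,u,v).round(4))
E
```

```text
384 173 [ 0.5778 -0.2803  0.0107]
348 167 [ 0.594  -0.1749  0.0069]
249 199 [0.4819 0.1004 0.0766]
243 162 [0.5917 0.1267 0.0506]
443 166 [ 0.6024 -0.4525  0.0135]
361 230 [ 0.406  -0.2125  0.0488]
```

View pics/tt.png

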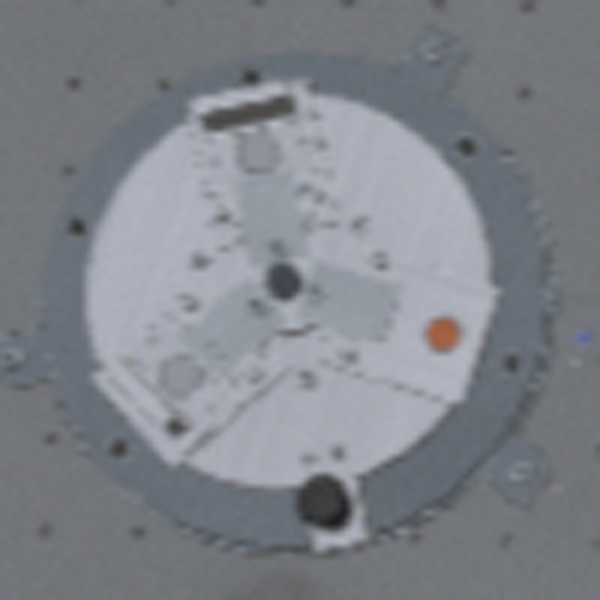

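View pics/car.png

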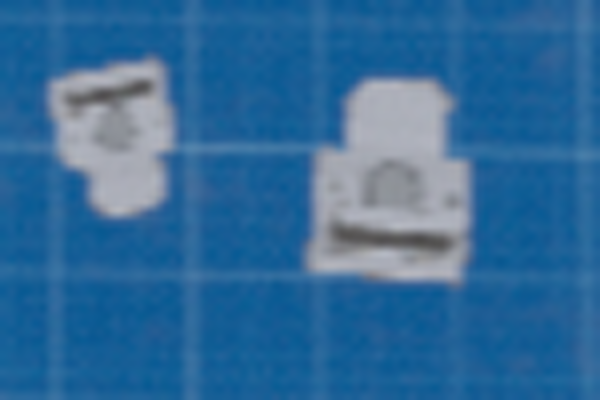

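The turntable crop shows the axis screw at top (242.3,161.8), the knob at (248.8,198.7), the pad at (268.8,170.8) and five index holes. The carrier crop shows the large carrier with its tongue pointing away from the robot (tip about (384.6,160)) and the upstand at about (384,180). The small look-alike is on its left.

```bash
cat > m.py <<'E'
from h import *
from scipy.optimize import least_squares
c=np.load('pics/top.npz')
H=np.array([px(c,195+u/6-.42,115+v/6-.42,.0155) for u,v in [(250,76),(465,147),(511,362),(119,447),(77,227)]])[:,:2]
ks=np.array([0,-1,-2,-4,-5])*np.pi/3
f=lambda p:(p[:2]+.112*np.c_[np.cos(p[2]+ks),np.sin(p[2]+ks)]-H).ravel()
s=least_squares(f,[.59,.127,0]); print('axis',s.x[:2].round(4),'hole0 ang',np.degrees(s.x[2]),'res mm',(s.fun*1e3).round(1))
ax=s.x[:2]; a=s.x[2]
for n,z,(u,v) in [('knob',.074,(323,502)),('pad',.0405,(443,335)),('screw',.05,(284,281))]:
    p=px(c,195+u/6-.42,115+v/6-.42,z)[:2]; print(n,p.round(4),np.degrees(np.arctan2(*(p-ax)[::-1])),np.hypot(*(p-ax)))
print('hole under knob ang', np.degrees(a)-180, ax+.112*np.array([np.cos(a-np.pi),np.sin(a-np.pi)]))
# carrier
q=lambda u,v,z: px(c,335+u/8-.44,150+v/8-.44,z)[:2]
for n,u,v in [('tip',396,78),('rl',308,270),('rr',465,282),('tl',345,120),('tr',449,120),('pl',315,160),('pr',470,165)]: print(n,q(u,v,.0068).round(4))
for n in ['top','scene']:
    c=np.load(f'pics/{n}.npz'); Z=c['z_map']; v,u=np.mgrid[:400,:640]
    P=np.stack([(u-c['cx'])/c['fx']*Z,(v-c['cy'])/c['fy']*Z,Z],-1)@c['cam_to_world'][:3,:3].T+c['cam_to_world'][:3,3]
    def box(x0,x1,y0,y1,z0,z1): return P[(P[...,0]>x0)&(P[...,0]<x1)&(P[...,1]>y0)&(P[...,1]<y1)&(P[...,2]>z0)&(P[...,2]<z1)]
    U=box(.5,.68,-.36,-.2,.025,.06); print(n,'upstand',len(U),U.mean(0).round(4),U.min(0).round(4),U.max(0).round(4),np.polyfit(U[:,1],U[:,0],1))
    U=box(.5,.68,-.36,-.22,.0045,.015); print(n,'plate',len(U),U.mean(0).round(4),U.min(0).round(4),U.max(0).round(4))
    U=box(.43,.53,.05,.15,.06,.09); print(n,'knob',len(U),U.mean(0).round(4),U.min(0).round(4),U.max(0).round(4))
E
python3 m.py
```

```text
axis [0.5944 0.1312] hole0 ang 13.727166267936404 res mm [-0.7 -0.1  1.3 -0.3 -0.7 -0.2 -0.2  0.4  0.2  0.2]
knob [0.4843 0.1026] -165.4351630834519 0.1137310565048076
pad [0.5711 0.0544] -106.87118143792458 0.080207215781051
screw [0.5935 0.13  ] -126.79295137936064 0.0015414984333323657
hole under knob ang -166.2728337320636 [0.48558485 0.10460705]
tip [ 0.6197 -0.2807]
rl [ 0.5471 -0.249 ]
rr [ 0.5441 -0.3064]
tl [ 0.6035 -0.2621]
tr [ 0.6044 -0.3003]
pl [ 0.5882 -0.2512]
pr [ 0.5877 -0.3081]
top upstand 57 [ 0.5584 -0.2753  0.039 ] [ 0.5542 -0.2971  0.0259] [ 0.5633 -0.2546  0.0461] [0.04931856 0.57201855]
top plate 825 [ 0.5866 -0.2867  0.0068] [ 0.5001 -0.36    0.0045] [ 0.68   -0.2201  0.0147]
top knob 66 [0.4841 0.1038 0.0742] [0.4728 0.0925 0.0607] [0.4969 0.1157 0.0811]
scene upstand 131 [ 0.5562 -0.2817  0.0353] [ 0.5523 -0.3016  0.0251] [ 0.5634 -0.2581  0.0436] [0.03091823 0.56492178]
scene plate 253 [ 0.572 -0.287  0.007] [ 0.503  -0.3541  0.0045] [ 0.6591 -0.2399  0.0149]
scene knob 68 [0.4811 0.0981 0.0692] [0.4714 0.0887 0.0602] [0.4931 0.1114 0.0758]
```

```bash
python3 - <<'E'
from h import *
c=np.load('pics/scene.npz'); f=c['frame'][:,:,::-1]
cv2.imwrite('pics/sc2.png',cv2.resize(f[160:270,250:430],None,fx=4.4,fy=4.4,interpolation=cv2.INTER_CUBIC))
E
```

```text
(no output)
```

View pics/sc2.png

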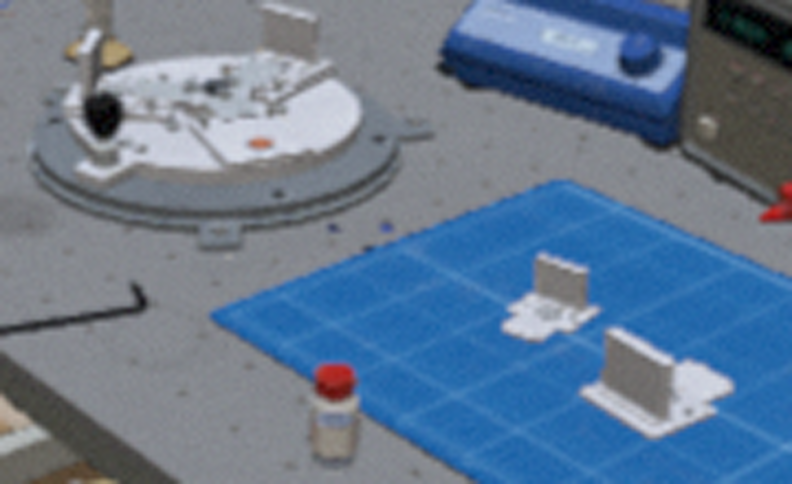

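```bash
cat >> h.py <<'E'
def to(x,y,z,yaw,p=None):
    """delta in tool axes from measured pose to target, tool down"""
    s=r.get_state(); R0=R.from_euler('xyz',s['eef_rot'],degrees=True)
    R1=R.from_euler('xyz',[180,0,yaw],degrees=True)
    d=R0.inv().apply(np.array([x,y,z])-s['tcp_pos']); w=(R0.inv()*R1).as_rotvec(degrees=True)
    print('d',d.round(4),'w',w.round(2)); 
def st():
    s=r.get_state(); print(round(s['time_s'],2),'tcp',s['tcp_pos'].round(4),'rot',s['eef_rot'].round(2),'F',s['contact_force'].round(2),'M',s['moment'].round(2),'w',round(s['gripper_width'],4),'gf',s['gripper_force'])
E
python3 -c "
from h import *
to(.4845,.1035,.12,14)"
```

```text
d [0.3961 0.3768 0.1063] w [ 9.000e-02  2.000e-02 -3.886e+01]
```

The rows are not in the units I measure in: shifts go in units of 100 mm and turns go in units of 10 degrees. I convert before sending: 0.3961 m is 3.961, 0.3768 m is 3.768, -38.9 degrees is -3.89.

```bash
python3 -m pendant '[{"tx":0.4,"ty":0.38,"az":-0.4},{"tx":0.7,"ty":0.66,"az":-0.8},{"tx":1,"ty":0.95,"az":-1.1},{"tx":1.3,"ty":1.23,"az":-1.4},{"tx":1.6,"ty":1.52,"az":-1.7},{"tx":1.9,"ty":1.8,"az":-2},{"tx":2.2,"ty":2.08,"az":-2.3},{"tx":2.5,"ty":2.37,"az":-2.6},{"tx":2.8,"ty":2.66,"az":-2.9},{"tx":3.1,"ty":2.94,"az":-3.2},{"tx":3.4,"ty":3.23,"az":-3.5},{"tx":3.961,"ty":3.768,"tz":0.5,"az":-3.89}]' 0.045; python3 -c "
from h import *
to(.4845,.1035,.12,14)"
```

```text
time_s: 1.1
tcp_pos: [0.468, 0.1513, 0.2093]
eef_rot: [-179.9, -0.4, 14.2]
contact_force: [1.2, 1.6, 0.7]
gripper_width: 0.0447
gripper_force: 0.0
d [0.0037 0.0506 0.0892] w [-0.09 -0.36  0.22]
```

Converted, 0.02 m is 0.2.

```bash
python3 -m pendant '[{"tz":0.2},{"tz":0.2},{"tz":0.2},{"tz":0.2}]'; python3 -c "
from h import *
to(.4845,.1035,.12,14)"
```

```text
time_s: 1.43
tcp_pos: [0.4662, 0.1534, 0.1869]
eef_rot: [180.0, -0.0, 14.1]
contact_force: [0.2, 0.3, 0.2]
gripper_width: 0.045
gripper_force: 0.0
d [0.0056 0.0528 0.0669] w [ 0.01 -0.04  0.07]
```

Converted, 0.0669 m is 0.669, 0.0528 m is 0.528.

```bash
python3 -m pendant '[{"tx":0.03,"ty":0.26,"tz":0.3},{"tx":0.056,"ty":0.528,"tz":0.5},{"tx":0.056,"ty":0.528,"tz":0.669},{"tx":0.056,"ty":0.528,"tz":0.669},{"tx":0.056,"ty":0.528,"tz":0.669}]'; python3 - <<'E'
from h import *
to(.4845,.1035,.05,14)
c=cap('top'); d=cap('scene')
a=cv2.resize(c['frame'][150:225,210:285,::-1],None,fx=6,fy=6,interpolation=cv2.INTER_CUBIC)
b=cv2.resize(d['frame'][155:230,240:315,::-1],None,fx=6,fy=6,interpolation=cv2.INTER_CUBIC)
cv2.imwrite('pics/k2.png',np.hstack([a,b])[:,:800] if 0 else cv2.resize(np.hstack([a,b]),(800,400)))
E
```

```text
time_s: 1.85
tcp_pos: [0.4843, 0.1037, 0.1198]
eef_rot: [180.0, 0.0, 14.1]
contact_force: [-0.3, 0.5, 1.2]
gripper_width: 0.0451
gripper_force: 0.0
d [0.0002 0.0002 0.0698] w [0.02 0.01 0.11]
```

View pics/k2.png

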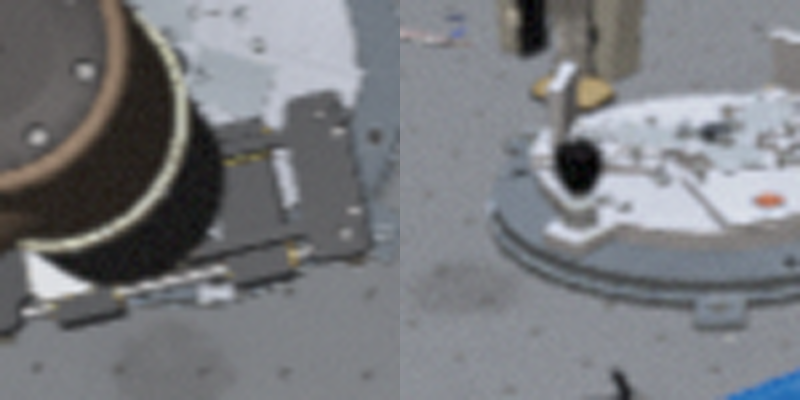

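The picture shows the fingers hanging above the knob in the scene half, with the knob at (578,165). The top view is hidden by the arm. I'll go down and grip.

Converted, 0.05 m is 0.5, 0.07 m is 0.7.

```bash
python3 -m pendant '[{"tz":0.3},{"tz":0.5},{"tz":0.6},{"tz":0.7},{"tz":0.7},{"tz":0.7}]'; python3 -m pendant '[{},{},{},{},{},{}]' 0 25; python3 -c "
from h import *
st()"
```

```text
time_s: 2.45
tcp_pos: [0.4846, 0.1038, 0.0501]
eef_rot: [-180.0, -0.1, 14.1]
contact_force: [0.9, -0.3, 0.6]
gripper_width: 0.0449
gripper_force: 0.0
time_s: 2.95
tcp_pos: [0.4845, 0.1029, 0.0498]
eef_rot: [-180.0, -0.1, 14.1]
contact_force: [-1.8, 0.7, 5.4]
gripper_width: 0.0232
gripper_force: 25.0
2.95 tcp [0.4845 0.1029 0.0498] rot [-1.7999e+02 -6.0000e-02  1.4050e+01] F [-1.84  0.7   5.36] M [0.04 0.54 0.  ] w 0.0232 gf 25.000708513398422
```

```bash
python3 -m pendant '[{"tz":-0.03},{"tz":-0.06},{"tz":-0.09},{"tz":-0.115},{"tz":-0.115},{"tz":-0.115}]'; python3 - <<'E'
from h import *
st()
s=r.get_state(); R0=R.from_euler('xyz',s['eef_rot'],degrees=True)
k=s['tcp_pos'][:2]; ax=np.array([.5940,.1308]); v=k-ax; print(np.hypot(*v))
v*=.112/np.hypot(*v)
ax=k-v
for a in range(5,65,5):
    t=np.radians(-a); e=ax+np.array([[np.cos(t),-np.sin(t)],[np.sin(t),np.cos(t)]])@v
    print(a,(R0.inv().apply(np.r_[e-k,0])).round(4))
E
```

```text
time_s: 3.45
tcp_pos: [0.4843, 0.1029, 0.0607]
eef_rot: [-180.0, -0.0, 14.0]
contact_force: [2.7, 1.6, -4.9]
gripper_width: 0.0232
gripper_force: 25.0
3.45 tcp [0.4843 0.1029 0.0607] rot [-1.7999e+02 -4.0000e-02  1.4040e+01] F [ 2.72  1.58 -4.94] M [ 0.34 -1.29 -0.02] w 0.0232 gf 24.99932364335109
0.11321607598219291
5 [ 0.0004 -0.0098  0.    ]
10 [ 0.0016 -0.0195  0.    ]
15 [ 0.0037 -0.029   0.    ]
20 [ 0.0066 -0.0383  0.    ]
25 [ 0.0103 -0.0474  0.    ]
30 [ 0.0148 -0.0561  0.    ]
35 [ 0.02   -0.0643  0.    ]
40 [ 0.0259 -0.0721  0.    ]
45 [ 0.0325 -0.0793  0.    ]
50 [ 0.0397 -0.086   0.    ]
55 [ 0.0474 -0.0919  0.0001]
60 [ 0.0556 -0.0972  0.0001]
```

Converted, -0.0561 m is -0.561, -0.0474 m is -0.474, 30 degrees is 3.

```bash
python3 -m pendant '[{"tx":0.004,"ty":-0.098,"az":0.5},{"tx":0.016,"ty":-0.195,"az":1},{"tx":0.037,"ty":-0.29,"az":1.5},{"tx":0.066,"ty":-0.383,"az":2},{"tx":0.103,"ty":-0.474,"az":2.5},{"tx":0.148,"ty":-0.561,"az":3}]'; python3 -c "
from h import *
st()"
```

```text
time_s: 3.95
tcp_pos: [0.4852, 0.1608, 0.0607]
eef_rot: [180.0, -0.0, -16.2]
contact_force: [6.8, -2.5, -5.6]
gripper_width: 0.0225
gripper_force: 25.0
3.95 tcp [0.4852 0.1608 0.0607] rot [ 1.7997e+02 -4.0000e-02 -1.6160e+01] F [ 6.84 -2.53 -5.65] M [-1.07 -2.49  0.19] w 0.0225 gf 24.99565152305877
```

```bash
python3 - <<'E'
from h import *
s=r.get_state(); R0=R.from_euler('xyz',s['eef_rot'],degrees=True)
k=s['tcp_pos'][:2]; ax=np.array([.5942,.1308]); v=k-ax; print(np.hypot(*v),np.degrees(np.arctan2(v[1],v[0])))
for i,a in enumerate(range(5,35,5)):
    t=np.radians(-a); e=ax+np.array([[np.cos(t),-np.sin(t)],[np.sin(t),np.cos(t)]])@v*(1-.008*(i+1)/6)
    print(a,(R0.inv().apply(np.r_[e-k,0])).round(4))
E
```

```text
0.11309259087517623 164.5941419414338
5 [ 0.0005 -0.0099 -0.    ]
10 [ 0.0018 -0.0196 -0.    ]
15 [ 0.0039 -0.0292 -0.    ]
20 [ 0.0069 -0.0386 -0.    ]
25 [ 0.0107 -0.0476 -0.    ]
30 [ 0.0152 -0.0563 -0.    ]
```

```bash
python3 -m pendant '[{"tx":0.005,"ty":-0.099,"az":0.5},{"tx":0.018,"ty":-0.196,"az":1},{"tx":0.039,"ty":-0.292,"az":1.5},{"tx":0.069,"ty":-0.386,"az":2},{"tx":0.107,"ty":-0.476,"az":2.5},{"tx":0.152,"ty":-0.563,"az":3},{"tx":0.152,"ty":-0.563,"az":3},{"tx":0.152,"ty":-0.563,"az":3}]'; python3 -c "
from h import *
st()
k=r.get_state()['tcp_pos'][:2]-np.array([.5942,.1308]);print(np.hypot(*k),np.degrees(np.arctan2(k[1],k[0])))
to(.516,.2118,.05,-46)"
```

```text
time_s: 4.62
tcp_pos: [0.5148, 0.2109, 0.0601]
eef_rot: [180.0, 0.0, -45.9]
contact_force: [2.1, 0.4, -4.9]
gripper_width: 0.0225
gripper_force: 25.0
4.62 tcp [0.5148 0.2109 0.0601] rot [179.95   0.   -45.9 ] F [ 2.14  0.44 -4.91] M [ 0.54 -0.88  0.23] w 0.0225 gf 24.999740220664535
0.11273867040985788 134.74639658247003
d [ 0.0001 -0.0015  0.0101] w [0.05 0.   0.1 ]
```

Converted, -0.0008 m is -0.008, 0.008 m is 0.08.

```bash
python3 -m pendant '[{"ty":-0.008},{"ty":-0.008,"tz":0.03},{"ty":-0.008,"tz":0.06},{"ty":-0.008,"tz":0.08},{"ty":-0.008,"tz":0.08}]'; python3 -c "
from h import *
st()
to(.516,.2118,.05,-46)"
```

```text
time_s: 5.03
tcp_pos: [0.5154, 0.2113, 0.0522]
eef_rot: [-180.0, 0.0, -45.9]
contact_force: [1.7, 2.7, -6.6]
gripper_width: 0.023
gripper_force: 25.0
5.03 tcp [0.5154 0.2113 0.0522] rot [-1.7999e+02  1.0000e-02 -4.5950e+01] F [ 1.75  2.66 -6.62] M [ 1.02 -0.74  0.12] w 0.023 gf 24.99912132276222
d [ 0.0001 -0.0008  0.0022] w [-0.01  0.01  0.05]
```

Converted, 0.0015 m is 0.015.

```bash
python3 -m pendant '[{"tz":0.015},{"tz":0.015}]'; python3 -m pendant '[{},{},{},{},{}]' 0.045;  python3 -m pendant '[{"tz":-0.2},{"tz":-0.6},{"tz":-1},{"tz":-1.3},{"tz":-1.3}]'; python3 -c "
from h import *
st()
to(.5597,-.2785,.13,-92.5)"
```

```text
time_s: 5.2
tcp_pos: [0.5155, 0.2114, 0.051]
eef_rot: [-180.0, 0.0, -46.0]
contact_force: [1.4, 2.4, -5.7]
gripper_width: 0.0232
gripper_force: 25.0
time_s: 5.62
tcp_pos: [0.5154, 0.211, 0.0513]
eef_rot: [180.0, -0.0, -46.0]
contact_force: [0.6, 0.2, 0.2]
gripper_width: 0.0444
gripper_force: 0.0
time_s: 6.03
tcp_pos: [0.5186, 0.213, 0.1885]
eef_rot: [-179.4, -0.1, -45.9]
contact_force: [0.5, 0.2, -0.0]
gripper_width: 0.0451
gripper_force: 0.0
6.03 tcp [0.5186 0.213  0.1885] rot [-1.794e+02 -1.400e-01 -4.589e+01] F [ 0.53  0.15 -0.04] M [ 0.15 -0.17 -0.01] w 0.0451 gf 0.0
d [0.3813 0.3132 0.0561] w [-0.63  0.11 46.61]
```

```bash
python3 -m pendant '[{"tx":0.32,"ty":0.26,"az":0.4},{"tx":0.64,"ty":0.52,"az":0.8},{"tx":0.96,"ty":0.79,"az":1.2},{"tx":1.28,"ty":1.05,"az":1.6},{"tx":1.6,"ty":1.31,"az":2},{"tx":1.92,"ty":1.57,"az":2.4},{"tx":2.24,"ty":1.83,"az":2.8},{"tx":2.56,"ty":2.1,"az":3.2},{"tx":2.88,"ty":2.36,"az":3.6},{"tx":3.2,"ty":2.62,"az":4},{"tx":3.52,"ty":2.88,"az":4.4},{"tx":3.813,"ty":3.132,"tz":0.1,"az":4.66}]' 0.04; python3 -m pendant '[{},{}]';python3 - <<'E'
from h import *
to(.5597,-.2785,.06,-92.5)
c=cap('top'); d=cap('scene')
a=cv2.resize(c['frame'][120:210,200:290,::-1],(400,400),interpolation=cv2.INTER_CUBIC)
b=cv2.resize(d['frame'][150:240,250:340,::-1],(400,400),interpolation=cv2.INTER_CUBIC)
cv2.imwrite('pics/k3.png',np.hstack([a,b]))
E
```

```text
time_s: 7.03
tcp_pos: [0.5563, -0.2834, 0.173]
eef_rot: [-179.8, -0.1, -92.8]
contact_force: [2.2, 0.8, 1.0]
gripper_width: 0.0399
gripper_force: 0.0
time_s: 7.2
tcp_pos: [0.5542, -0.2826, 0.1697]
eef_rot: [179.9, 0.0, -92.8]
contact_force: [1.4, -0.2, -0.1]
gripper_width: 0.0401
gripper_force: 0.0
d [-0.0044 -0.0055  0.1097] w [ 0.14  0.02 -0.28]
```

View pics/k3.png

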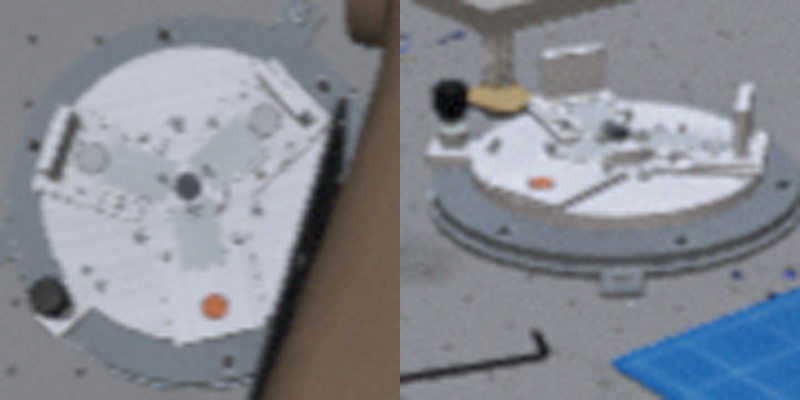

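The view shows the head has turned: knob at left front (48,298), copper pad in front (215,306), leaf at (203,240). Next I'll check that the knob is home and get the seat direction.

```bash
python3 - <<'E'
from h import *
c=np.load('pics/top.npz'); s=400/90
q=lambda u,v,z:px(c,200+u/s-.39,120+v/s-.39,z)
ax=np.array([.5942,.131])
for n,u,v,z in [('knob',48,298,.074),('pad',215,306,.0405),('screw',187,186,.05)]:
    p=q(u,v,z)[:2]-ax; print(n,(p+ax).round(4),np.hypot(*p),np.degrees(np.arctan2(p[1],p[0])))
for n in ['top','scene']:
    c=np.load(f'pics/{n}.npz'); Z=c['z_map']; v,u=np.mgrid[:400,:640]
    P=np.stack([(u-c['cx'])/c['fx']*Z,(v-c['cy'])/c['fy']*Z,Z],-1)@c['cam_to_world'][:3,:3].T+c['cam_to_world'][:3,3]
    m=(abs(P[...,0]-.515)<.018)&(abs(P[...,1]-.211)<.018)&(P[...,2]>.06)
    U=P[m]; print(n,len(U),np.percentile(U[:,2],[10,50,90]).round(4),U.mean(0).round(4))
    # seat/pad region orange pixels
    f=c['frame'].astype(int); o=(f[...,0]>f[...,2]+60)&(abs(P[...,0]-.515)<.04)&(abs(P[...,1]-.11)<.04)
    print('orange',o.sum(),P[o].mean(0).round(4), np.argwhere(o).mean(0))
# previous knob top for compare : top .0742 mean, scene max .0758
E
```

```text
knob [0.5143 0.2098] 0.11224751295351197 135.41830210085914
pad [0.5173 0.1105] 0.07961722035530247 -165.0518940611186
screw [0.5933 0.1306] 0.0009776050475362058 -155.50173890688978
top 70 [0.0693 0.0751 0.0784] [0.5146 0.2105 0.0739]
orange 17 [0.517  0.1108 0.04  ] [188.58823529 247.88235294]
scene 51 [0.0626 0.0698 0.0748] [0.5117 0.2055 0.0694]
orange 5 [0.5175 0.1094 0.0384] [190.6 281.2]
```

Converted, 0.1097 m is 1.097, 0.1 m is 1, -0.3 degrees is -0.03.

```bash
python3 -m pendant '[{"tx":-0.044,"ty":-0.055,"tz":0.3,"az":-0.03},{"tx":-0.044,"ty":-0.055,"tz":0.65,"az":-0.03},{"tx":-0.044,"ty":-0.055,"tz":1,"az":-0.03},{"tx":-0.044,"ty":-0.055,"tz":1.097,"az":-0.03},{"tx":-0.044,"ty":-0.055,"tz":1.097,"az":-0.03}]'; python3 - <<'E'
from h import *
to(.5597,-.2785,.014,-92.5)
c=cap('top'); d=cap('scene')
b=cv2.resize(d['frame'][190:270,350:450,::-1],None,fx=6,fy=6,interpolation=cv2.INTER_CUBIC)
cv2.imwrite('pics/g1.png',b)
E
```

```text
time_s: 7.72
tcp_pos: [0.5594, -0.2747, 0.0591]
eef_rot: [179.7, 0.1, -92.2]
contact_force: [0.8, -0.1, 0.4]
gripper_width: 0.04
gripper_force: 0.0
d [ 0.0038 -0.0006  0.0451] w [0.3  0.05 0.35]
```

View pics/g1.png

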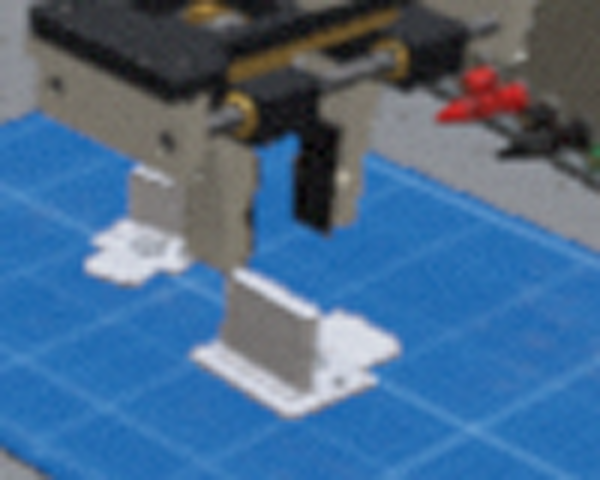

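The fingers straddle the large carrier's upstand, whose top edge runs from (235,272) to (318,315). I'll check the upstand centre against my estimate.

```bash
python3 - <<'E'
from h import *
c=np.load('pics/scene.npz')
for u,v in [(235,272),(318,315),(276,293)]: print(px(c,350+u/6-.42,190+v/6-.42,.0428).round(4))
E
```

```text
[ 0.5585 -0.2616  0.0428]
[ 0.5583 -0.3034  0.0428]
[ 0.5586 -0.2824  0.0428]
```

```bash
python3 -m pendant '[{"tx":0.05,"ty":-0.006,"tz":0.15,"ax":0.03,"az":0.03},{"tx":0.05,"ty":-0.006,"tz":0.3,"ax":0.03,"az":0.03},{"tx":0.05,"ty":-0.006,"tz":0.4,"ax":0.03,"az":0.03},{"tx":0.05,"ty":-0.006,"tz":0.451,"ax":0.03,"az":0.03},{"tx":0.05,"ty":-0.006,"tz":0.451,"ax":0.03,"az":0.03},{"tx":0.05,"ty":-0.006,"tz":0.451,"ax":0.03,"az":0.03}]'; python3 -c "
from h import *
st()"; python3 -m pendant '[{},{},{},{},{},{}]' 0 40;python3 -c "
from h import *
st()"
```

```text
time_s: 8.32
tcp_pos: [0.5622, -0.2815, 0.0174]
eef_rot: [-179.6, -0.0, -92.5]
contact_force: [1.1, 0.0, 0.8]
gripper_width: 0.0397
gripper_force: 0.0
8.32 tcp [ 0.5622 -0.2815  0.0174] rot [-1.7964e+02 -2.0000e-02 -9.2530e+01] F [1.14 0.02 0.77] M [ 0.03 -0.04  0.08] w 0.0397 gf 0.0
time_s: 8.82
tcp_pos: [0.5614, -0.2815, 0.0165]
eef_rot: [-179.7, -0.0, -92.6]
contact_force: [-0.8, 0.1, 1.2]
gripper_width: 0.0075
gripper_force: 40.0
8.82 tcp [ 0.5614 -0.2815  0.0165] rot [-179.71   -0.    -92.55] F [-0.83  0.12  1.25] M [ 0.14  0.15 -0.04] w 0.0075 gf 39.97142851352692
```

```bash
python3 -m pendant '[{"tz":-0.05},{"tz":-0.2},{"tz":-0.5},{"tz":-0.8},{"tz":-1.05},{"tz":-1.05},{"tz":-1.05}]'; python3 -c "
from h import *
st(); to(.474,.0998,.12,-75.5)"
```

```text
time_s: 9.4
tcp_pos: [0.5618, -0.2815, 0.1232]
eef_rot: [-179.5, -0.0, -92.6]
contact_force: [0.2, -0.5, -2.9]
gripper_width: 0.0076
gripper_force: 40.0
9.4 tcp [ 0.5618 -0.2815  0.1232] rot [-1.795e+02 -2.000e-02 -9.256e+01] F [ 0.16 -0.54 -2.88] M [0.1  0.04 0.  ] w 0.0076 gf 39.96757686138153
d [-0.377   0.1048  0.0022] w [ -0.49  -0.09 -17.06]
```

Converted, -0.377 m is -3.77, -0.355 m is -3.55, -17 degrees is -1.7.

```bash
python3 -m pendant '[{"tx":-0.2,"ty":0.06,"az":-0.1},{"tx":-0.58,"ty":0.16,"az":-0.3},{"tx":-0.96,"ty":0.27,"az":-0.5},{"tx":-1.34,"ty":0.37,"az":-0.7},{"tx":-1.72,"ty":0.48,"az":-0.9},{"tx":-2.1,"ty":0.58,"az":-1.1},{"tx":-2.48,"ty":0.69,"az":-1.3},{"tx":-2.86,"ty":0.8,"az":-1.5},{"tx":-3.24,"ty":0.9,"az":-1.7},{"tx":-3.55,"ty":0.99,"az":-1.7},{"tx":-3.77,"ty":1.048,"tz":0.022,"az":-1.7},{"tx":-3.77,"ty":1.048,"tz":0.022,"az":-1.7}]'; python3 -m pendant '[{},{},{}]'; python3 - <<'E'
from h import *
st(); to(.474,.0998,.12,-75.5)
c=cap('top'); d=cap('scene')
a=cv2.resize(c['frame'][150:230,215:295,::-1],(400,400),interpolation=cv2.INTER_CUBIC)
b=cv2.resize(d['frame'][140:230,240:330,::-1],(400,400),interpolation=cv2.INTER_CUBIC)
cv2.imwrite('pics/p1.png',np.hstack([a,b]))
E
```

```text
time_s: 10.4
tcp_pos: [0.4717, 0.1028, 0.1175]
eef_rot: [-179.8, -0.1, -75.4]
contact_force: [0.5, -0.3, -1.0]
gripper_width: 0.0079
gripper_force: 40.0
time_s: 10.65
tcp_pos: [0.4727, 0.099, 0.118]
eef_rot: [-179.8, -0.1, -75.6]
contact_force: [-0.1, -0.6, -1.2]
gripper_width: 0.0077
gripper_force: 40.0
10.65 tcp [0.4727 0.099  0.118 ] rot [-1.7979e+02 -1.1000e-01 -7.5600e+01] F [-0.12 -0.64 -1.24] M [ 0.03  0.06 -0.02] w 0.0077 gf 39.96759653091431
d [-0.0005 -0.0014 -0.002 ] w [-0.21 -0.11 -0.1 ]
```

View pics/p1.png

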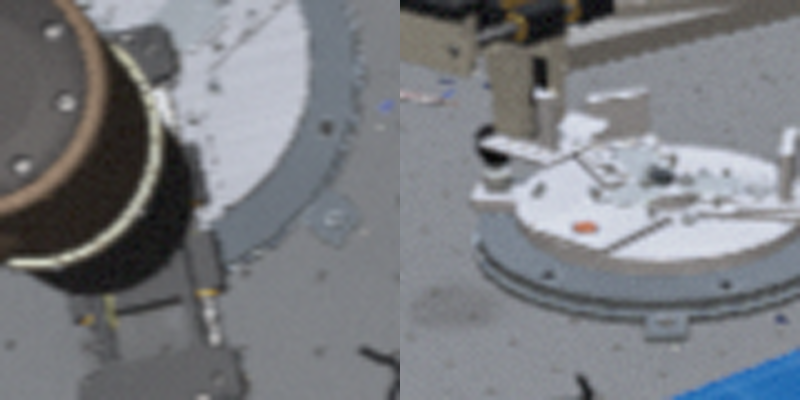

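The scene half shows the carrier held level in front of the seat, its plate around (510,145)–(590,130) and the pad at (585,228); the top view is blocked by the wrist. I'll measure the in-hand offset from the scene depth cloud.

```bash
cat > ih.py <<'E'
from h import *
c=np.load('pics/scene.npz'); s=r.get_state(); Z=c['z_map']; v,u=np.mgrid[:400,:640]
T=c['cam_to_world']
P=np.stack([(u-c['cx'])/c['fx']*Z,(v-c['cy'])/c['fy']*Z,Z],-1)@T[:3,:3].T+T[:3,3]
L=R.from_euler('z',-(s['eef_rot'][2]+90),degrees=True).apply((P-s['tcp_pos']).reshape(-1,3)).reshape(P.shape)
b=c['frame'].mean(-1)
m=(abs(L[...,0])<.07)&(abs(L[...,1])<.05)&(L[...,2]>-.022)&(L[...,2]<.03)
for i in np.unique(np.argwhere(m)[:,0]):
    js=np.argwhere(m[i]).ravel(); print(i,' '.join(f"{j}:{int(b[i,j])}({L[i,j,0]*1e3:.0f},{L[i,j,1]*1e3:.0f},{L[i,j,2]*1e3:.0f})" for j in js))
E
python3 ih.py
```

```text
157 276:111(20,-9,29)
158 270:49(3,-3,30) 272:21(7,-6,29) 273:84(8,-8,29) 275:108(14,-11,29) 276:113(15,-12,28)
159 270:84(2,-3,27) 271:80(2,-7,28) 272:56(3,-10,29) 273:101(8,-8,27) 274:124(13,-8,25) 275:107(14,-10,26) 276:112(18,-10,24)
160 260:117(-23,10,29) 268:105(-11,-8,29) 269:83(-8,-9,28) 270:139(1,-4,25) 271:168(0,-8,26) 272:144(3,-10,26) 273:160(10,-7,23) 274:159(12,-9,23) 275:122(13,-11,23) 276:115(19,-9,21)
161 260:132(-24,8,27) 261:112(-23,6,27) 262:105(-24,2,28) 263:113(-22,0,28) 264:112(-24,-5,29) 267:109(-16,-9,28) 268:96(-15,-11,28) 269:81(-7,-8,25) 270:153(-5,-9,25) 271:203(-3,-11,25) 272:205(-2,-14,25) 273:197(-1,-16,25) 274:171(0,-19,25) 275:135(14,-10,20) 276:117(15,-12,20)
162 260:132(-20,12,22) 261:113(-21,8,23) 262:106(-21,4,24) 263:107(-21,1,25) 264:107(-25,-6,27) 265:109(-23,-8,27) 266:107(-22,-11,27) 267:102(-15,-8,25) 268:98(-12,-8,24) 269:65(-8,-8,23) 270:96(-5,-9,22) 271:126(-8,-16,25) 272:140(-8,-19,25) 273:134(-5,-20,24) 274:129(1,-18,23) 275:116(17,-7,15) 276:115(18,-9,16)
163 260:127(-22,11,20) 261:110(-21,8,20) 262:109(-22,4,21) 263:105(-20,2,21) 264
[... 4711 characters left out ...]
,-10) 269:203(-9,-8,-11) 270:190(-8,-10,-10) 271:192(-8,-13,-10) 272:205(-9,-18,-8) 273:190(-5,-19,-9) 274:172(-1,-18,-11) 275:184(1,-20,-11) 276:192(1,-24,-10) 277:195(6,-23,-12) 278:169(9,-23,-13) 279:125(10,-26,-12)
175 265:117(-18,-1,-13) 266:131(-14,-1,-14) 267:146(-17,-7,-11) 268:166(-14,-9,-12) 269:190(-13,-11,-11) 270:196(-14,-15,-10) 271:203(-13,-18,-10) 272:202(-8,-18,-12) 273:204(-5,-18,-12) 274:197(-7,-23,-11) 275:190(-6,-26,-10) 276:166(-1,-25,-12) 277:147(4,-24,-14)
176 268:122(-16,-10,-14) 269:123(-17,-15,-12) 270:133(-16,-17,-12) 271:154(-17,-22,-11) 272:184(-13,-22,-12) 273:186(-14,-26,-11) 274:161(-7,-24,-13) 275:154(-3,-24,-14)
177 272:148(-15,-23,-14) 273:164(-11,-23,-15)
```

```bash
python3 -c "
from h import *
to(.475,.0983,.058,-75.5)"
```

```text
d [ 0.001  -0.0015  0.0603] w [-0.25 -0.1  -0.14]
```

The rows are not in the units I measure in: shifts go in units of 100 mm and turns go in units of 10 degrees. I convert before sending: 0.06 m is 0.6, 0.052 m is 0.52.

```bash
python3 -m pendant '[{"tx":0.01,"ty":-0.015,"tz":0.2},{"tx":0.01,"ty":-0.015,"tz":0.4},{"tx":0.01,"ty":-0.015,"tz":0.52},{"tx":0.01,"ty":-0.015,"tz":0.6},{"tx":0.01,"ty":-0.015,"tz":0.6},{"tx":0.01,"ty":-0.015,"tz":0.6}]'; python3 -c "
from h import *
st(); to(.475,.0983,.054,-75.5)"
```

```text
time_s: 11.25
tcp_pos: [0.4753, 0.0988, 0.0586]
eef_rot: [-179.7, -0.1, -75.6]
contact_force: [-1.1, 0.2, -1.3]
gripper_width: 0.0076
gripper_force: 40.0
11.25 tcp [0.4753 0.0988 0.0586] rot [-1.7975e+02 -1.1000e-01 -7.5590e+01] F [-1.07  0.19 -1.33] M [ 0.11 -0.06  0.  ] w 0.0076 gf 39.96764123439789
d [0.0004 0.0004 0.0046] w [-0.25 -0.11 -0.09]
```

Now I'll lower slowly onto the pad and seat, watching the force.

```bash
python3 -m pendant '[{"tz":0.02},{"tz":0.03},{"tz":0.04},{"tz":0.04}]'; python3 -c "
from h import *
st()"; python3 -m pendant '[{"tz":0.005},{"tz":0.01},{"tz":0.015},{"tz":0.015}]'; python3 -c "
from h import *
st()"
```

```text
time_s: 11.58
tcp_pos: [0.4753, 0.0994, 0.0549]
eef_rot: [-179.7, -0.1, -75.6]
contact_force: [0.4, 0.2, -1.8]
gripper_width: 0.008
gripper_force: 40.0
11.58 tcp [0.4753 0.0994 0.0549] rot [-1.7968e+02 -7.0000e-02 -7.5550e+01] F [ 0.36  0.23 -1.82] M [0.07 0.03 0.04] w 0.008 gf 39.967541098594666
time_s: 11.92
tcp_pos: [0.4753, 0.0994, 0.0532]
eef_rot: [-179.7, -0.1, -75.5]
contact_force: [-1.2, 0.8, 1.2]
gripper_width: 0.0077
gripper_force: 40.0
11.92 tcp [0.4753 0.0994 0.0532] rot [-1.7969e+02 -8.0000e-02 -7.5550e+01] F [-1.2   0.8   1.16] M [0.12 0.13 0.04] w 0.0077 gf 39.970303773880005
```

```bash
for i in 1 2; do python3 -m pendant '[{"tz":0.003},{"tz":0.006},{"tz":0.006}]'|grep -v grip; done; python3 -c "
from h import *
st();to(.4802,.0996,.052,-75.5)"
```

```text
time_s: 12.17
tcp_pos: [0.4753, 0.0994, 0.0526]
eef_rot: [-179.7, -0.1, -75.6]
contact_force: [0.3, 0.7, 0.7]
time_s: 12.42
tcp_pos: [0.4753, 0.0994, 0.0519]
eef_rot: [-179.7, -0.1, -75.6]
contact_force: [-0.0, 0.5, 1.4]
12.42 tcp [0.4753 0.0994 0.0519] rot [-1.797e+02 -8.000e-02 -7.555e+01] F [-0.01  0.49  1.44] M [0.2  0.05 0.01] w 0.0077 gf 39.97478127479553
d [ 0.001  -0.0048 -0.    ] w [-0.3  -0.08 -0.05]
```

```bash
for i in 1 2 3; do python3 -m pendant '[{"tz":0.003},{"tz":0.005},{"tz":0.005}]'|grep -E 'tcp|contact'; done
```

```text
tcp_pos: [0.4752, 0.0994, 0.0515]
contact_force: [-0.3, 1.2, 1.4]
tcp_pos: [0.4752, 0.0993, 0.0513]
contact_force: [-2.4, -0.8, 5.6]
tcp_pos: [0.4752, 0.0993, 0.0512]
contact_force: [-5.5, 0.1, 12.7]
```

Converted, -0.0012 m is -0.012.

```bash
python3 -m pendant '[{"tz":-0.012},{"tz":-0.012},{"tz":-0.012}]'|grep -E 'tcp|contact|rot';  python3 -m pendant '[{"tx":0.008,"ty":-0.02},{"tx":0.008,"ty":-0.04},{"tx":0.008,"ty":-0.06},{"tx":0.008,"ty":-0.08},{"tx":0.008,"ty":-0.1},{"tx":0.008,"ty":-0.1}]'|grep -E 'tcp|contact|rot';python3 -m pendant '[{"ty":-0.02},{"ty":-0.04},{"ty":-0.06},{"ty":-0.08},{"ty":-0.08},{"ty":-0.08}]'|grep -E 'tcp|contact|rot'; python3 - <<'E'
from h import *
to(.5131,.1083,.0518,-75.5)
E
```

```text
tcp_pos: [0.4752, 0.0993, 0.0516]
eef_rot: [-179.7, -0.1, -75.6]
contact_force: [0.0, 0.4, 1.2]
tcp_pos: [0.4855, 0.1011, 0.0515]
eef_rot: [-179.7, -0.1, -75.6]
contact_force: [-0.0, -1.3, 0.6]
tcp_pos: [0.4933, 0.1032, 0.0518]
eef_rot: [-179.7, -0.1, -75.5]
contact_force: [0.3, -1.1, 1.1]
d [ 0.     -0.0204  0.0001] w [-0.34 -0.08 -0.05]
```

```bash
for i in 1 2 3; do python3 -m pendant '[{"ty":-0.015},{"ty":-0.03},{"ty":-0.045},{"ty":-0.045}]'|grep -E 'tcp|contact|rot'; done; python3 - <<'E'
from h import *
st();to(.5131,.1083,.0518,-75.5)
E
```

```text
tcp_pos: [0.4974, 0.1042, 0.0517]
eef_rot: [-179.7, -0.1, -75.6]
contact_force: [-0.2, -0.3, 0.7]
tcp_pos: [0.5019, 0.1054, 0.0518]
eef_rot: [-179.7, -0.1, -75.6]
contact_force: [-0.6, -0.5, 1.0]
tcp_pos: [0.5062, 0.1065, 0.0518]
eef_rot: [-179.7, -0.1, -75.5]
contact_force: [0.1, -0.5, 1.0]
15.42 tcp [0.5062 0.1065 0.0518] rot [-1.797e+02 -9.000e-02 -7.555e+01] F [ 0.13 -0.45  1.02] M [-0.15  0.2   0.01] w 0.0078 gf 39.96771275997162
d [-0.     -0.0071  0.    ] w [-0.3  -0.09 -0.05]
```

```bash
python3 -m pendant '[{"ty":-0.015},{"ty":-0.03},{"ty":-0.04},{"ty":-0.04},{"ty":-0.04}]'|grep -E 'tcp|contact'; for i in 1 2 3; do python3 -m pendant '[{"ty":-0.005},{"ty":-0.01},{"ty":-0.01},{"ty":-0.01}]'|grep -E 'tcp|contact'; done
```

```text
tcp_pos: [0.51, 0.1074, 0.0518]
contact_force: [-0.5, -1.5, 1.3]
tcp_pos: [0.5106, 0.1076, 0.0518]
contact_force: [-1.1, 0.2, 1.6]
tcp_pos: [0.5117, 0.1079, 0.0518]
contact_force: [-1.3, -0.8, 1.7]
tcp_pos: [0.5127, 0.1081, 0.0518]
contact_force: [-1.0, 0.3, 1.8]
```

```bash
for i in 1 2 3; do python3 -m pendant '[{"ty":-0.004},{"ty":-0.008},{"ty":-0.008},{"ty":-0.008}]'|grep -E 'tcp|contact'; done
```

```text
tcp_pos: [0.5134, 0.1083, 0.0518]
contact_force: [-1.1, -1.2, 1.5]
tcp_pos: [0.5143, 0.1085, 0.0518]
contact_force: [-0.5, -0.8, 1.3]
tcp_pos: [0.5146, 0.1086, 0.0517]
contact_force: [-4.3, -0.3, 2.4]
```

Converted, -0.0005 m is -0.005, -0.0003 m is -0.003.

```bash
python3 -m pendant '[{"ty":-0.003},{"ty":-0.005},{"ty":-0.005},{"ty":-0.005}]'|grep -E 'tcp|contact'; for i in 1 2 3; do python3 -m pendant '[{"tz":0.003},{"tz":0.004},{"tz":0.004},{"tz":0.004}]'|grep -E 'tcp|contact|rot'; done; python3 - <<'E'
from h import *
st()
E
```

```text
tcp_pos: [0.5147, 0.1085, 0.0516]
contact_force: [-4.9, 0.1, 3.2]
tcp_pos: [0.5147, 0.1085, 0.0516]
eef_rot: [-179.8, -0.1, -75.6]
contact_force: [-6.3, -0.8, 7.9]
tcp_pos: [0.5147, 0.1085, 0.0515]
eef_rot: [-179.8, -0.1, -75.6]
contact_force: [-7.2, -0.6, 11.9]
tcp_pos: [0.5148, 0.1085, 0.0515]
eef_rot: [-179.8, -0.1, -75.5]
contact_force: [-9.6, -0.9, 16.1]
19.17 tcp [0.5148 0.1085 0.0515] rot [-1.7977e+02 -1.1000e-01 -7.5550e+01] F [-9.62 -0.88 16.08] M [-0.06  3.67 -0.01] w 0.0079 gf 39.988460540771484
```

```bash
python3 - <<'E'
from h import *
c=cap('top'); d=cap('scene')
b=cv2.resize(d['frame'][145:225,245:345,::-1],(750,600),interpolation=cv2.INTER_CUBIC)
cv2.imwrite('pics/fin.png',b); st()
E
```

```text
19.27 tcp [0.5147 0.1085 0.0515] rot [-1.7977e+02 -1.0000e-01 -7.5540e+01] F [-8.87 -0.94 16.44] M [-0.08  3.72  0.05] w 0.0077 gf 39.988465905189514
```

View pics/fin.png

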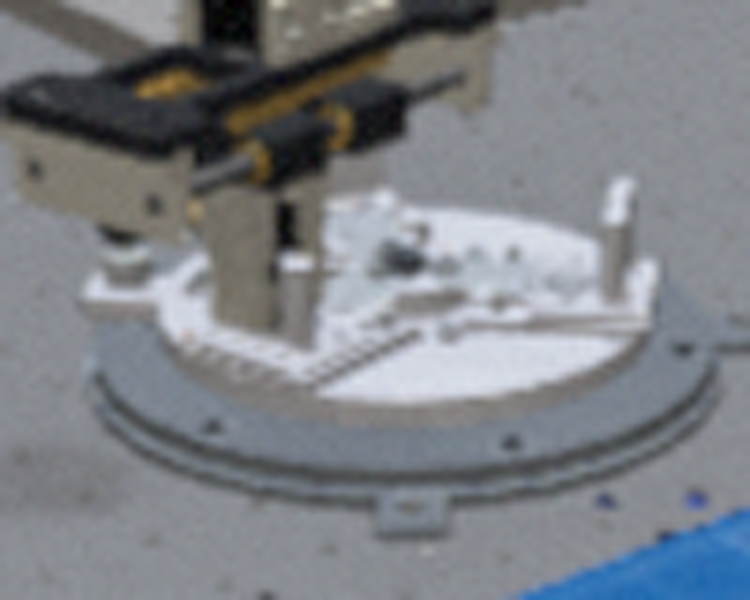

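The carrier lies flat on the front seat, with its plate edge at (300,375), the upstand held at (297,300) and the tongue under the leaf. The forces are steady, so I'm handing the job in.

```bash
python3 -c "
from plant import r
print(r.close_job())"
```

```text
the job is handed in; nothing more can be done
None
```

The job is handed in: the head is turned clockwise to the next hole with the plunger home, and the carrier's tongue is pushed against its stop under the leaf. The arm is still holding the carrier by its upstand and pressing it down with about 16 N; the leaf was too small to see clearly in the last picture, but the forces during the slide gave no sign that it was bent up.

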